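# Unlock formed hangers from the die and load the finishing rail

### The arm

A 6-joint arm with a two-finger parallel gripper is mounted at the origin on the work surface. World frame = base frame: x ahead of the robot, y to its left, z up, the work surface at z = 0. Lengths are in m, angles in rad, forces in N, time in s.
With the tool pointing down it reaches from about 0.275 to 0.975 m from the base axis. Payload 8.4 kg.
Tool frame: the origin (TCP) lies on the centre line of the jaws, within the pads' length; the fingertips stand 25 mm ahead of it and the grasp point (between the pads) lies 6 mm ahead of it; z points along the fingers, x is the direction in which the jaws open and shut, and the axes are right-handed (so a half turn about z gives the same grasp; the last joint's range is limited). The gripper opens to 92 mm and grips with 3 to 60 N. Pads are 20 mm wide; open, the fingers measure 128 mm over their backs; the gripper's body (75 mm by 189 mm) begins 69 mm behind the grasp point.
Start: joints at [1.334, 0.353, 1.633, -0, 1.155, -0.002], TCP at [0.145, 0.608, 0.24] pointing down, gripper open.
Joint ranges: [-2.63, 2.63], [-0.92, 2.1], [0.06, 2.66], [-1.3, 4.44], [0, 2.69], [-3.02, 3.02]. Speed limits (rad/s): [2.22, 2.22, 2.79, 3.14, 3.14, 3.14].

### API

Orientations are given as a rotation vector (axis times angle).
In Python, from station import env, solver, vision, get_time_s, get_joints, get_joint_velocities, get_joint_efforts, get_tcp_pos, get_tcp_rot, get_contact_force, get_moment, get_finger_gap gives the robot as it stands. The module is installed in compiled form; this text tells all that it offers. Calls block until the motion is done:
- env.goto(position, orientation): joint-space move of the TCP to a pose.
- env.servo_line(position, rotation=None, v=0.15): straight line of the TCP; rotation=None keeps the orientation; v is the mean speed in m/s.
- env.move_j(angles): joint-space move.
- env.let_go() and env.close_gripper(newtons=None): open the fingers fully, or close them until they stop; newtons is the grip in N (None keeps the last).
- env.pause(seconds).
- solver.solve_ik(position, orientation): joint angles nearest the present ones, or None.
- vision.capture(name): name is "scene" or "top" or "wrist"; returns (picture, depth): 384x512x3 uint8, blue, green, red; 384x512 float32, m along the optical axis (not along the pixel's ray), 0 where there is no reading.
- vision.camera_info(name): a dict with "mtx" (3x3 intrinsics, pixels), "xyz" and "attitude" of the camera in the world. Camera axes: x right, y down, z forward; pixel columns grow to the right and rows downward; lengths in m; the calibration is good to about 2 mm. A picture is of the moment at which its call begins: read the wrist's pose just before it. camera_info takes no time and is no camera call; for the wrist camera it gives the pose at the moment of the call.
A pose or a line that the arm cannot do raises env.MotionError and nothing moves.
- env.sign_off(): hands the job in, once; it reports no verdict.
Readings, each from a call of its own:
- get_time_s(): time.
- get_joints(): joint angles.
- get_joint_velocities(): joint speeds.
- get_joint_efforts(): joint torques, N m.
- get_tcp_pos(): TCP position.
- get_tcp_rot(): TCP orientation.
- get_contact_force(): force on the tool from outside, world axes, zero at the start.
- get_moment(): the same for the moment, N m.
- get_finger_gap(): finger opening in m.
Only numpy, scipy, OpenCV 4.12 (cv2) and the standard library are available. Lean on these libraries where they do the work, as an engineer would, in place of code of your own. Each camera call takes 0.05 s, during which the arm holds its last target.

### The job

Formed steel hangers are locked in the green forming die by spring bars. With the forked tool astride the bar, push back the red collar of every loaded station until its hanger pops up (never work the bars or collars with the fingers), then lift each hanger out, feed it into the open end of the slotted rail and slide it along until it hangs wholly past the yellow stripe, towards the closed end. Stand the fork back in its wooden holder and leave the glue, the belt coil and the wrench where they are.

Things in the scene. Friction and masses are not known exactly. Their poses are not given: they have to be found in the camera images.
- die: Green four-station forming die on a dark base plate. Origin on the table under the middle of the row; z up; y along the row: cavity centres of stations 0 to 3 at y = -120, -40, +40, +120 mm, x = 0. Each open cavity is 48 (x) by 44 (y) mm, rim 50 mm above the table; its floor 14 mm up; the back wall on the -x side is 72 mm high, 12 thick. Base plate 14 mm thick, x -40 to 166, y -168 to 168 mm
- die_gap (a point): Middle of the free gap where the fork enters at station 0 (die x = 62, y = -120, z = 65 mm, on the rod's axis; the other stations follow every 80 mm in y). It is 32 mm long in x, from the grey guide lug (die x 36 to 46, 34 wide, 82 mm high) to the red collar (x 78 to 86), and clear to 51 mm below the axis. Grey spring housing beyond the collar at x 125 to 159, 86 mm high
- rail: Steel slotted rail on legs. Origin on the table under its middle. Slot along y, 18 mm wide (x -9 to 9), from y = -150 (closed by an end plate 160 mm high) to y = +150 mm (open end, where alone a hanger can enter). Deck strips beside the slot 8 mm thick, tops 140 mm up, outer edges x = +-44 mm; 70 mm clear between the legs. Yellow stripe 10 mm wide across the deck at y = +75 mm
- rail_mouth (a point): centre of the rail's slot at its open end, at the height of the deck's top
- holder: wooden open-topped box fixed on the table, 42 (x) x 68 (y) x 34 mm high, walls and floor 6 mm: pocket 30 x 56 mm; it holds the fork upright, fork y along holder y. Origin under its centre
- fork_mid (a point): Fork, 104 mm tall, 180 g, upright on its two tines; this point is on its centre line 52 mm above the tips. y across the tines: each 20 (x) x 14 (y) mm, slot between 16 mm wide, 32 mm deep; crown 32 to 44 mm up, 44 wide in y; orange handle 20 (x) x 22 (y) mm, 44 to 98 mm up, under a cap 20 x 34 mm. Grasp the handle about 72 mm above the tips, best across x
- hanger0_mid (a point): Hanger of station 0 (None if absent), 158 mm tall, 130 to 200 g; point on its centre line 79 mm above its bottom; at the start its axes are the die's. Upward: U bracket 44 (x) x 40 (y) mm to 70 mm, with a window 16 wide, 14 high (44 to 58 mm up) in each x face; neck 10 x 24 mm to 100; flange 50 x 44 mm to 108; blue grip tab 14 x 24 mm to 152; cap 14 x 32 mm to 158
- hanger1_mid (a point): like point of the like hanger of station 1 (None if absent). Height of this point: locked about 96 mm, popped up 111, seated on the rail 119. A sprung brass foot between the legs (26 x 34 mm, 18 mm stroke) pops it up, then sticks out below. Grasp the tab 53 mm above this point, across its 14 mm. On the rail hanger y lies along the slot, the neck in it, the flange on the deck
- hanger2_mid (a point): like point of the like hanger of station 2 (None if absent). Height of this point: locked about 96 mm, popped up 111, seated on the rail 119. A sprung brass foot between the legs (26 x 34 mm, 18 mm stroke) pops it up, then sticks out below. Grasp the tab 53 mm above this point, across its 14 mm. On the rail hanger y lies along the slot, the neck in it, the flange on the deck
- hanger3_mid (a point): like point of the like hanger of station 3 (None if absent). Height of this point: locked about 96 mm, popped up 111, seated on the rail 119. A sprung brass foot between the legs (26 x 34 mm, 18 mm stroke) pops it up, then sticks out below. Grasp the tab 53 mm above this point, across its 14 mm. On the rail hanger y lies along the slot, the neck in it, the flange on the deck
- bar0 (a joint): spring bar of station 0, a 9 mm rod along die x: 0 = home, nose 14 mm deep in the hanger's window; grows to 0.030 m as the collar is pushed to die +x, away from the cavity. Above about 0.016 the hanger's sprung foot lifts it about 15 mm; the bar can then be let go and the hanger stays free (nose resting on its face). 1.5 N preload, 60 N/m; 3 to 7 N in all
- bar0_collar (a point): centre of the face, on the cavity side, of the red collar (36 x 36 x 8 mm) of spring bar 0, on the rod's axis 65 mm above the table; the fork's tines straddle the rod and bear on this face
- bar1 (a joint): spring bar of station 1, a 9 mm rod along die x: 0 = home, nose 14 mm deep in the hanger's window; grows to 0.030 m as the collar is pushed to die +x, away from the cavity. Above about 0.016 the hanger's sprung foot lifts it about 15 mm; the bar can then be let go and the hanger stays free (nose resting on its face). 1.5 N preload, 60 N/m; 3 to 7 N in all
- bar1_collar (a point): centre of the face, on the cavity side, of the red collar (36 x 36 x 8 mm) of spring bar 1, on the rod's axis 65 mm above the table; the fork's tines straddle the rod and bear on this face
- bar2 (a joint): spring bar of station 2, a 9 mm rod along die x: 0 = home, nose 14 mm deep in the hanger's window; grows to 0.030 m as the collar is pushed to die +x, away from the cavity. Above about 0.016 the hanger's sprung foot lifts it about 15 mm; the bar can then be let go and the hanger stays free (nose resting on its face). 1.5 N preload, 60 N/m; 3 to 7 N in all
- bar2_collar (a point): centre of the face, on the cavity side, of the red collar (36 x 36 x 8 mm) of spring bar 2, on the rod's axis 65 mm above the table; the fork's tines straddle the rod and bear on this face
- bar3 (a joint): spring bar of station 3, a 9 mm rod along die x: 0 = home, nose 14 mm deep in the hanger's window; grows to 0.030 m as the collar is pushed to die +x, away from the cavity. Above about 0.016 the hanger's sprung foot lifts it about 15 mm; the bar can then be let go and the hanger stays free (nose resting on its face). 1.5 N preload, 60 N/m; 3 to 7 N in all
- bar3_collar (a point): centre of the face, on the cavity side, of the red collar (36 x 36 x 8 mm) of spring bar 3, on the rod's axis 65 mm above the table; the fork's tines straddle the rod and bear on this face
- glue: white glue bottle, 52 mm dia, 120 mm tall, bystander; origin at its underside
- belt: coil of brown abrasive belt, 90 mm dia, 28 mm high, bystander; origin at its underside
- wrench: steel wrench 160 mm long lying on the bench, bystander; origin at its underside
Things that resemble listed ones, but are neither listed nor needed, are in the scene too. What is shaped like the part that bears hanger2_mid but orange or purple is not meant.

How it is judged:
By the outcome, as a careful person would: the job done as asked, in the order asked, and still so for the second after the job is handed in, with the robot touching nothing.
Of hanger0, hanger1, hanger2, hanger3 only 3 to 4 are there at a start; the rules pass over those that are not, and their reading is None.
At some moment in a run one of hanger0, hanger1, hanger2, hanger3 may be knocked a few centimetres aside while the robot is not near it.
Once in a run the grip may slacken for a moment while it holds something.
It also fails if it takes over 208 s, if anything falls off the work surface, if the arm or the gripper's body presses on something with over 40 N, if the wrist force passes 120 N, or if a joint passes its speed limit or range.

## Working session

There is one attempt and no reset: what is moved stays moved. The work goes in short steps, each a Python script; the robot and the scene stay as the last script left them, time stands still between calls to the robot, and variables do not carry over. Pictures are saved under pics/ and viewed, and the job is handed in when it is done.

```bash
mkdir -p pics; ls; python3 - <<'E'
from station import env, solver, vision, get_time_s, get_tcp_rot, get_tcp_pos
import cv2,numpy as np
print(get_time_s(),get_tcp_rot(),get_tcp_pos())
for n in("scene","top","wrist"):
    i=vision.camera_info(n);p,d=vision.capture(n)
    cv2.imwrite(f"pics/{n}0.png",p);np.savez(f"{n}0.npz",p=p,d=d,**{k:np.array(i[k]) for k in i})
    print(n,{k:np.array(i[k]).round(4).tolist() for k in i},(d>0).mean())
E
```

```text
pics
0.0 [ 2.46572256e+00  1.94540158e+00 -1.66170666e-03] [0.14530875 0.60741191 0.23887937]
scene {'mtx': [[371.9357, 0.0, 258.1595], [0.0, 371.9357, 193.052], [0.0, 0.0, 1.0]], 'xyz': [1.3011, -0.0176, 0.7413], 'attitude': [-1.7545, -1.5997, 0.7838]} 0.9959055582682291
top {'mtx': [[425.7323, 0.0, 252.6679], [0.0, 425.7323, 185.9572], [0.0, 0.0, 1.0]], 'xyz': [0.3714, 0.0297, 1.41], 'attitude': [-2.1497, 2.1781, -0.1185]} 0.9962107340494791
wrist {'mtx': [[285.2465, 0.0, 253.7924], [0.0, 285.2465, 191.7128], [0.0, 0.0, 1.0]], 'xyz': [0.0695, 0.6258, 0.3849], 'attitude': [2.2865, 1.8052, 0.2515]} 0.9958597819010416
```

View pics/scene0.png

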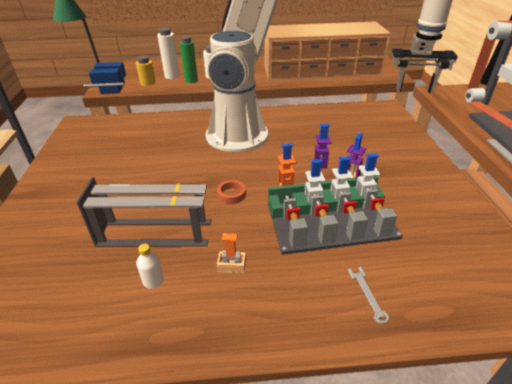

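View pics/top0.png

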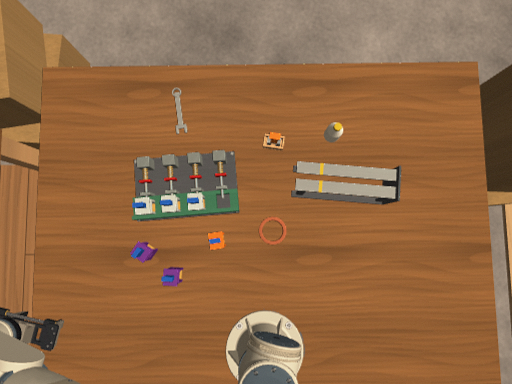

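View pics/wrist0.png

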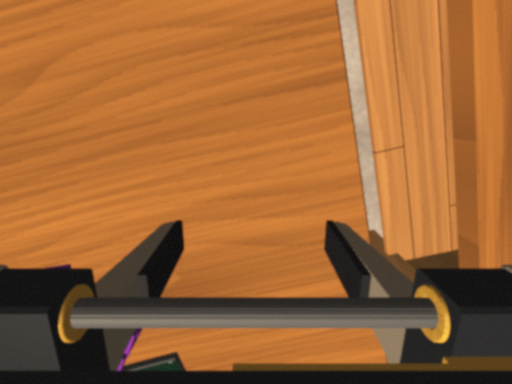

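The top view shows the die at left-centre with white hangers at px (144,206), (169,203) and (195,201), and one empty station at (222,200). The rail is at (345,180) with its end plate on the right and the stripe at (320,178). The fork and holder are at (274,140). Next I'll get coarse positions from the top depth.

```bash
cat > h.py <<'E'
import numpy as np,cv2
from scipy.spatial.transform import Rotation as R
def cloud(p,d,mtx,xyz,att):
    v,u=np.mgrid[0:d.shape[0],0:d.shape[1]]
    c=np.stack([(u-mtx[0,2])/mtx[0,0]*d,(v-mtx[1,2])/mtx[1,1]*d,d],-1)
    return c@R.from_rotvec(att).as_matrix().T+xyz
def load(f):
    z=np.load(f);return z['p'],z['d'],cloud(z['p'],z['d'],z['mtx'],z['xyz'],z['attitude'])
def snap(name,tag):
    from station import vision
    i=vision.camera_info(name);p,d=vision.capture(name)
    cv2.imwrite(f"pics/{tag}.png",p);np.savez(f"{tag}.npz",p=p,d=d,**{k:np.array(i[k]) for k in i})
    return p,d,cloud(p,d,np.array(i['mtx']),np.array(i['xyz']),np.array(i['attitude']))
def rect(xy):
    r=cv2.minAreaRect((xy*1000).astype(np.float32));return r
E
python3 - <<'E'
from h import *
p,d,w=load('top0.npz')
print('table z',[w[y,x].round(4) for x,y in[(100,330),(250,100),(450,130),(60,100)]])
z=w[...,2]
# deck
def rep(n,box,zr,extra=None):
    x0,y0,x1,y1=box;m=np.zeros(z.shape,bool);m[y0:y1,x0:x1]=1
    m&=(z>zr[0])&(z<zr[1])
    if extra is not None:m&=extra
    q=w[m]; r=rect(q[:,:2]); print(n,len(q),'med z',np.median(q[:,2]).round(4),'mean',q.mean(0).round(4),'rect c',np.round(r[0],1),'size',np.round(r[1],1),'ang',round(r[2],1))
rep('deck',(285,150,410,210),(.13,.15))
rep('endplate',(285,150,410,215),(.153,.17))
hsv=cv2.cvtColor(p,cv2.COLOR_BGR2HSV);H,S,V=hsv[...,0],hsv[...,1],hsv[...,2]
rep('stripe',(285,150,410,210),(.13,.15),(H>18)&(H<35)&(S>120))
rep('base',(125,140,245,225),(.008,.02))
rep('wall',(125,140,245,225),(.066,.078),(H>40)&(H<90))
red=((H<8)|(H>172))&(S>150)
for i,b in enumerate([(140,165,156,190),(164,165,180,190),(190,165,206,190),(214,165,230,190)]): rep('red%d'%i,b,(.06,.095),red)
blue=(H>100)&(H<125)&(S>150)
for i,b in enumerate([(130,190,156,215),(158,190,182,215),(184,190,210,215)]): rep('blue%d'%i,b,(.12,.25),blue)
rep('forkcap',(255,125,295,160),(.085,.13))
rep('holder',(255,125,295,160),(.028,.040))
rep('housing',(130,148,240,175),(.078,.094))
E
```

```text
table z [array([0.0689, 0.5267, 0.0006]), array([0.8217, 0.0355, 0.0037]), array([ 0.7077, -0.6355,  0.0071]), array([ 0.8325,  0.6848, -0.0024])]
deck 2403 med z 0.1405 mean [ 0.5291 -0.2511  0.1404] rect c [ 525.2 -249.3] size [303.8 105.8] ang 86.1
endplate 116 med z 0.1601 mean [ 0.5149 -0.4005  0.1599] rect c [ 515.3 -401.3] size [  9.6 105.7] ang 85.3
stripe 81 med z 0.1412 mean [ 0.5376 -0.1744  0.1411] rect c [ 536.8 -174.4] size [10.2 85.7] ang 84.4
base 2673 med z 0.0144 mean [0.5531 0.24   0.0144] rect c [534.3 258.5] size [266.9 370.7] ang 5.3
wall 426 med z 0.072 mean [0.4447 0.2424 0.0719] rect c [513.6 250. ] size [160.8 335.1] ang 4.1
red0 32 med z 0.0809 mean [0.5406 0.3688 0.0772] rect c [540.3 370.7] size [ 6.5 32.3] ang 4.4
red1 33 med z 0.082 mean [0.5463 0.2918 0.0797] rect c [547.3 291.5] size [ 7.5 34.8] ang 2.1
red2 36 med z 0.0823 mean [0.5524 0.2117 0.0786] rect c [552.8 212.6] size [ 6.4 35.4] ang 1.8
red3 35 med z 0.0801 mean [0.5582 0.1334 0.0789] rect c [558.4 132.6] size [ 6.6 31.4] ang 2.6
blue0 55 med z 0.1731 mean [0.4587 0.3637 0.1669] rect c [459.3 364.9] size [11.3 29.3] ang 4.8
blue1 54 med z 0.174 mean [0.4647 0.2851 0.1698] rect c [465.5 286. ] size [11.3 29.5] ang 2.2
blue2 48 med z 0.1738 mean [0.4699 0.2066 0.1707] rect c [470.3 207.5] size [31.  11.1] ang 89.8
forkcap 83 med z 0.1109 mean [ 0.6722 -0.0394  0.1089] rect c [673.7 -39. ] size [33.6 20.3] ang 78.4
holder 97 med z 0.0334 mean [ 0.6691 -0.0377  0.0334] rect c [673.5 -39. ] size [67.5 42.7] ang 79.6
housing 574 med z 0.0859 mean [0.6078 0.251  0.0858] rect c [588.5 256.8] size [ 79.5 280.3] ang 3.9
```

```bash
python3 - <<'E'
import cv2
p=cv2.imread('pics/top0.png')
cv2.imwrite('pics/top0z.png',cv2.resize(p[110:260,120:420],None,fx=2.66,fy=2.66,interpolation=cv2.INTER_CUBIC))
p=cv2.imread('pics/scene0.png')
cv2.imwrite('pics/scene0z.png',cv2.resize(p[110:300,200:430],None,fx=3,fy=3,interpolation=cv2.INTER_CUBIC))
E
```

```text
(no output)
```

View pics/top0z.png

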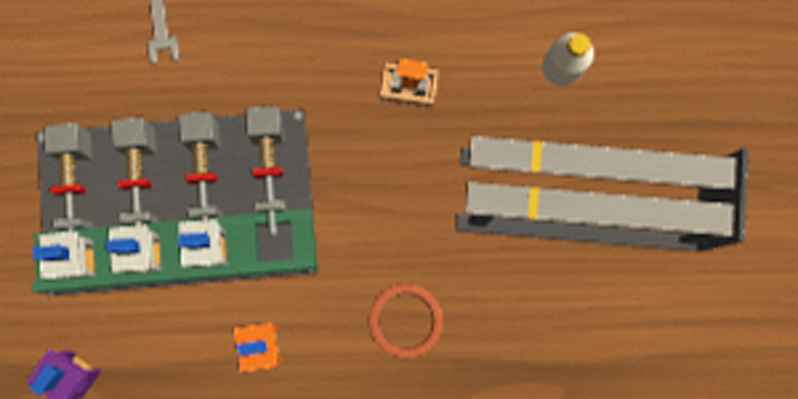

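View pics/scene0z.png

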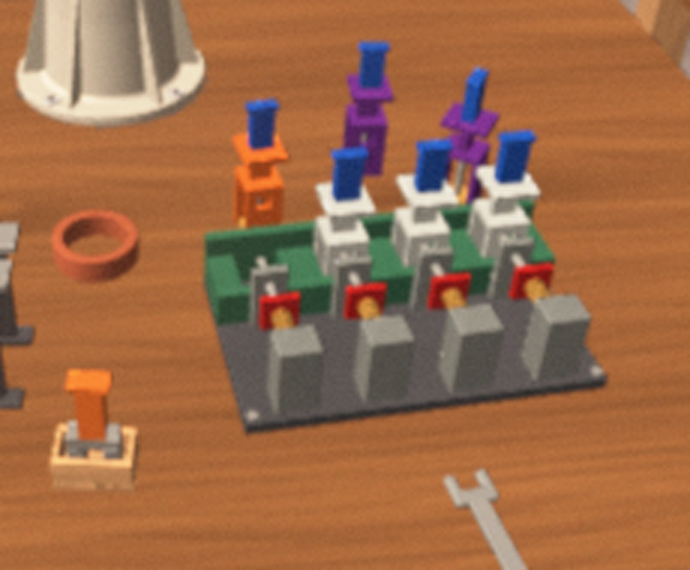

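Depth is clean, and three hangers are loaded (stations 1, 2 and 3). Now closer wrist views of the rail, die and fork.

```bash
cat >> h.py <<'E'
def rv(deg): # tool down, tool x at angle deg from world x
    return (R.from_euler('z',deg,degrees=True)*R.from_euler('x',180,degrees=True)).as_rotvec()
E
python3 - <<'E'
from h import *
from station import *
env.goto([0.53,0.22,0.33],rv(4.3)); p,d,w=snap('wrist','w_die')
env.goto([0.53,-0.25,0.36],rv(-5)); snap('wrist','w_rail')
env.goto([0.66,-0.05,0.26],rv(-11)); snap('wrist','w_fork')
print(get_time_s(),get_tcp_pos())
ps=[cv2.resize(cv2.imread(f'pics/{n}.png'),(400,300)) for n in('w_die','w_rail','w_fork')]
cv2.imwrite('pics/mos1.png',np.vstack([np.hstack(ps[:2]),np.hstack([ps[2],ps[2]*0])]))
E
```

```text
5.0167 [ 0.65997978 -0.05112165  0.26088727]
```

View pics/mos1.png

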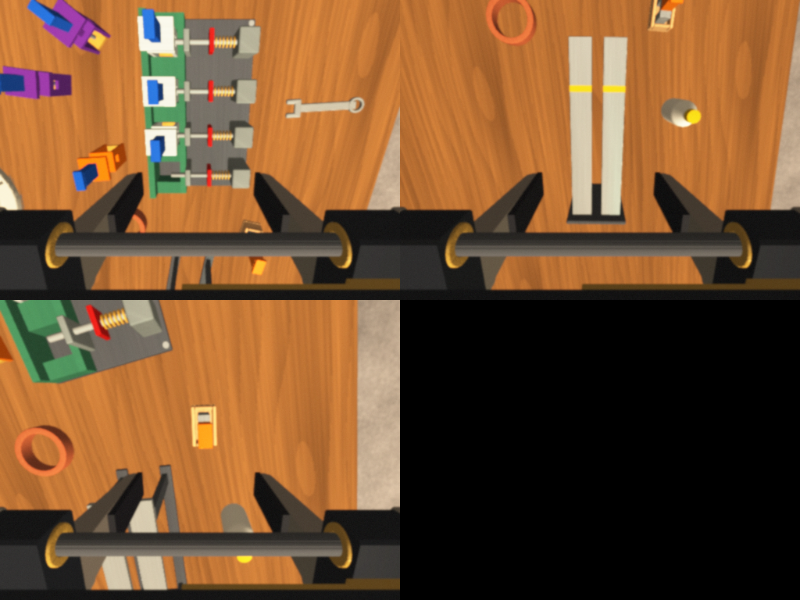

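The wrist views show the die (collars around px (211,40) to (211,176) in the first tile), the rail (stripe at y≈88) and the fork and holder (204,428). I'll refine the poses from these.

```bash
cat >> h.py <<'E'
def masks(p):
    hsv=cv2.cvtColor(p,cv2.COLOR_BGR2HSV);H,S,V=[hsv[...,i].astype(int) for i in range(3)]
    return dict(red=((H<8)|(H>172))&(S>150),blue=(H>100)&(H<125)&(S>150),green=(H>40)&(H<90)&(S>80),yellow=(H>18)&(H<35)&(S>120),orange=(H>5)&(H<18)&(S>180),gray=S<60)
def blobs(w,m,zr,minn=15):
    m=m&(w[...,2]>zr[0])&(w[...,2]<zr[1])
    n,l,st,_=cv2.connectedComponentsWithStats(m.astype(np.uint8),connectivity=8)
    out=[]
    for i in range(1,n):
        if st[i,4]>=minn:
            q=w[l==i]; r=rect(q[:,:2]); out.append((q.mean(0),np.array(r[0])/1000,np.array(r[1]),r[2],len(q),q))
    return out
def show(n,bl):
    for b in bl: print(n,b[4],'mean',b[0].round(4),'rectc',b[1].round(4),b[2].round(1),round(b[3],1))
E
python3 - <<'E'
from h import *
for f in('w_die','top0'):
    p,d,w=load(f+'.npz');M=masks(p);print(f)
    a=(w[...,0]>.42)&(w[...,0]<.64)&(w[...,1]>.05)&(w[...,1]<.45)
    show('collar top',blobs(w,M['red']&a,(.080,.086)))
    show('cap',blobs(w,M['blue']&a,(.170,.180)))
    show('housing',blobs(w,M['gray']&a,(.083,.089)))
    show('wall',blobs(w,M['green']&a,(.069,.075)))
for f in('w_rail','top0'):
    p,d,w=load(f+'.npz');M=masks(p);print(f)
    a=(w[...,0]>.42)&(w[...,0]<.64)&(w[...,1]>-.48)&(w[...,1]<-.05)
    show('deck',blobs(w,a&~M['yellow'],(.136,.145)))
    show('stripe',blobs(w,a&M['yellow'],(.136,.145)))
    show('plate',blobs(w,a,(.155,.165)))
for f in('w_fork','top0'):
    p,d,w=load(f+'.npz');M=masks(p);print(f)
    a=(w[...,0]>.6)&(w[...,0]<.72)&(w[...,1]>-.1)&(w[...,1]<.02)
    show('cap',blobs(w,a,(.106,.115)))
    b=a&(w[...,2]>.03)&(w[...,2]<.038);q=w[b];r=rect(q[:,:2]);print('holder',r)
E
```

```text
w_die
collar top 188 mean [0.5381 0.3718 0.0836] rectc [0.5377 0.3722] [ 7.7 35.6] 5.2
collar top 155 mean [0.5441 0.2929 0.0834] rectc [0.5439 0.2928] [ 8.  33.5] 4.4
collar top 133 mean [0.5497 0.2148 0.0835] rectc [0.5502 0.2139] [ 7.2 34.7] 5.0
collar top 116 mean [0.5555 0.1349 0.0833] rectc [0.556 0.134] [ 7.5 35.1] 5.0
cap 522 mean [0.4579 0.3662 0.1754] rectc [0.4573 0.366 ] [13.5 31.5] 4.7
cap 369 mean [0.4645 0.287  0.1755] rectc [0.4642 0.2867] [12.7 28.8] 4.5
cap 340 mean [0.4698 0.2074 0.1752] rectc [0.469  0.2074] [13.3 31.2] 4.2
housing 903 mean [0.5967 0.3764 0.0866] rectc [0.5971 0.3766] [32.5 38.9] 3.8
housing 33 mean [0.4966 0.3759 0.0836] rectc [0.4961 0.3754] [ 6.  14.1] 27.9
housing 23 mean [0.498  0.3605 0.0835] rectc [0.4976 0.3604] [12.4  5.5] 40.9
housing 100 mean [0.4581 0.3475 0.0866] rectc [0.4581 0.3476] [43.7  2.4] 4.5
housing 748 mean [0.6024 0.2974 0.0865] rectc [0.6029 0.2973] [32.3 38.5] 4.4
housing 15 mean [0.5036 0.2902 0.0835] rectc [0.5031 0.2904] [6.7 6.4] 4.5
housing 81 mean [0.4661 0.2254 0.0872] rectc [0.4669 0.2256] [44.   3.6] 3.1
housing 
[... 2213 characters left out ...]
an [ 0.5148 -0.131   0.1402] rectc [ 0.5149 -0.1315] [70.6 34.8] 83.9
stripe 39 mean [ 0.5646 -0.177   0.1415] rectc [ 0.5627 -0.1777] [10. 33.] 87.8
stripe 35 mean [ 0.5117 -0.1719  0.1409] rectc [ 0.5108 -0.1719] [ 9.7 33.7] 83.2
plate 103 mean [ 0.5154 -0.4006  0.1602] rectc [ 0.5147 -0.4013] [  9.6 104.6] 85.3
w_fork
cap 599 mean [ 0.6704 -0.039   0.1106] rectc [ 0.6704 -0.0394] [34.1 19.3] 79.4
holder ((670.3982543945312, -39.12505340576172), (67.337158203125, 42.105552673339844), 80.9579086303711)
top0
cap 69 mean [ 0.6731 -0.0398  0.1108] rectc [ 0.6738 -0.039 ] [33.5 20.3] 77.9
holder ((673.4928588867188, -38.98793411254883), (67.4805908203125, 42.639041900634766), 79.62633514404297)
```

Wrist and top disagree by about 3 mm in x. I'll look at the fork with the hand turned the other way to expose the wrist camera's bias.

```bash
python3 - <<'E'
from h import *
from station import *
print(get_joints())
# keep camera similar relation to fork: camera at -toolY*0.078 from tcp; earlier tcp-fork=( -.01,-.011)
for a in(150,-150,165,-165):
    s=solver.solve_ik([0.67,-0.02,0.26],rv(-11+a)); print(a,None if s is None else np.round(s,2))
a=-165
env.goto([0.67,-0.02,0.26],rv(-11+a))
p,d,w=snap('wrist','w_fork2');print(get_time_s())
aa=(w[...,0]>.6)&(w[...,0]<.72)&(w[...,1]>-.1)&(w[...,1]<.02)
show('cap',blobs(w,aa,(.106,.115)))
b=aa&(w[...,2]>.03)&(w[...,2]<.038);q=w[b];r=rect(q[:,:2]);print('holder',r)
a=(w[...,0]>.42)&(w[...,0]<.64)&(w[...,1]>-.48)&(w[...,1]<-.05)
show('deck',blobs(w,a,(.136,.145)))
show('stripe',blobs(w,a&masks(p)['yellow'],(.136,.145)))
E
```

```text
[-7.93634124e-02  3.91886099e-01  1.52733478e+00 -4.37500151e-04
  1.22131261e+00  1.13328056e-01]
150 [-0.03  0.41  1.51  0.    1.23 -2.46]
-150 [-0.03  0.41  1.51  0.    1.23  2.78]
165 [-0.03  0.41  1.51  0.    1.23 -2.72]
-165 NoneTraceback (most recent call last):
  File "<stdin>", line 8, in <module>
station.MotionError: the arm cannot take that pose within its joint ranges
```

```bash
python3 - <<'E'
from h import *
from station import *
env.goto([0.67,-0.02,0.26],rv(-11+165))
p,d,w=snap('wrist','w_fork2');print(get_time_s())
aa=(w[...,0]>.6)&(w[...,0]<.72)&(w[...,1]>-.1)&(w[...,1]<.02)
show('cap',blobs(w,aa,(.106,.115)))
b=aa&(w[...,2]>.03)&(w[...,2]<.038);q=w[b];r=rect(q[:,:2]);print('holder',r)
a=(w[...,0]>.42)&(w[...,0]<.64)&(w[...,1]>-.48)&(w[...,1]<-.05)
show('deck',blobs(w,a,(.136,.145)))
show('stripe',blobs(w,a&masks(p)['yellow'],(.136,.145)))
E
```

```text
7.475
cap 609 mean [ 0.6704 -0.0408  0.1107] rectc [ 0.6706 -0.0402] [34.1 19.8] 80.9
holder ((670.816650390625, -40.24827575683594), (68.06758117675781, 42.10450744628906), 80.93971252441406)
deck 2745 mean [ 0.5669 -0.1275  0.1407] rectc [ 0.5655 -0.1301] [54.7 35.3] 84.4
deck 1724 mean [ 0.5162 -0.1124  0.1406] rectc [ 0.5138 -0.1154] [35.6 36. ] 84.3
```

View pics/w_fork2.png

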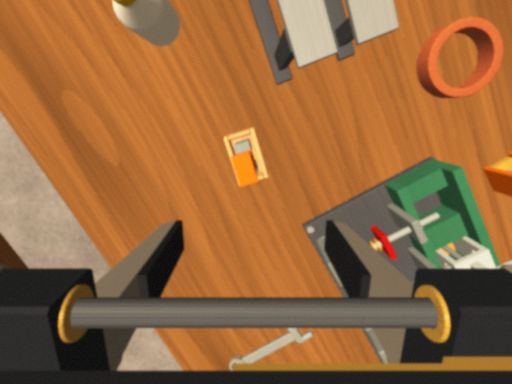

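Turned the other way, the wrist camera agrees within about 1 mm, so I'll trust it and treat the top camera as +3 mm in x. Next: fit the die and rail frames and grasp the fork.

```bash
cat >> h.py <<'E'
Y=[-.12,-.04,.04,.12]
def fit(L,W):
    L=np.array(L);W=np.array(W);a=L-L.mean(0);b=W-W.mean(0)
    t=np.arctan2((a[:,0]*b[:,1]-a[:,1]*b[:,0]).sum(),(a*b).sum())
    c,s=np.cos(t),np.sin(t);o=W.mean(0)-np.array([[c,-s],[s,c]])@L.mean(0)
    res=(W-o)-(L@np.array([[c,-s],[s,c]]).T)
    return o,np.degrees(t),res*1000
def die2w(x,y):
    import json;j=json.load(open('frames.json'));t=np.radians(j['die'][2]);c,s=np.cos(t),np.sin(t)
    return np.array([j['die'][0]+c*x-s*y,j['die'][1]+s*x+c*y])
def rail2w(x,y):
    import json;j=json.load(open('frames.json'));t=np.radians(j['rail'][2]);c,s=np.cos(t),np.sin(t)
    return np.array([j['rail'][0]+c*x-s*y,j['rail'][1]+s*x+c*y])
E
python3 - <<'E'
from h import *
import json
L=[[.082,y] for y in Y[::-1]]+[[.142,y] for y in Y[::-1]]
W=[[.5377,.3722],[.5439,.2928],[.5502,.2139],[.556,.134],[.5971,.3766],[.6029,.2973],[.609,.2183],[.6145,.1395]]
o,t,r=fit(L,W);print(o,t);print(r.round(1))
json.dump(dict(die=[*o,t],rail=[.5262,-.2489,-5.6]),open('frames.json','w'))
for i,c in zip((3,2,1),[(.4573,.366),(.4642,.2867),(.469,.2074)]): print(i,die2w(0,Y[i])-c)
from station import *
env.servo_line([0.67,-0.02,0.30],v=.3)
env.goto([0.6706,-0.0399,0.22],rv(-9.1))
env.servo_line([0.6706,-0.0399,0.089],v=.12)
env.close_gripper(40)
print('gap',get_finger_gap(),get_contact_force())
env.servo_line([0.6706,-0.0399,0.25],v=.15)
print('gap',get_finger_gap(),get_contact_force(),get_time_s())
snap('wrist','w_held');snap('scene','s_held')
E
```

```text
[0.46473359 0.24710032] 4.339533197586443
[[ 0.3 -0.8]
 [ 0.4 -0.4]
 [ 0.7  0.5]
 [ 0.4  0.4]
 [-0.1 -0.9]
 [-0.4 -0.4]
 [-0.4  0.3]
 [-0.9  1.3]]
3 [-0.00164642  0.0007563 ]
2 [-0.00249308  0.00028565]
1 [-0.00123974 -0.000185  ]
gap 0.01996855547922384 [ 0.22686902 -0.21183933 -0.74731716]
gap 0.020054811981573835 [ 0.57475858 -0.60104198 -2.69129012] 13.7
```

```bash
python3 - <<'E'
import cv2,numpy as np
a=cv2.imread('pics/w_held.png');b=cv2.imread('pics/s_held.png')
cv2.imwrite('pics/m2.png',np.hstack([cv2.resize(a,(400,300)),cv2.resize(b,(400,300))]))
E
```

```text
(no output)
```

View pics/m2.png

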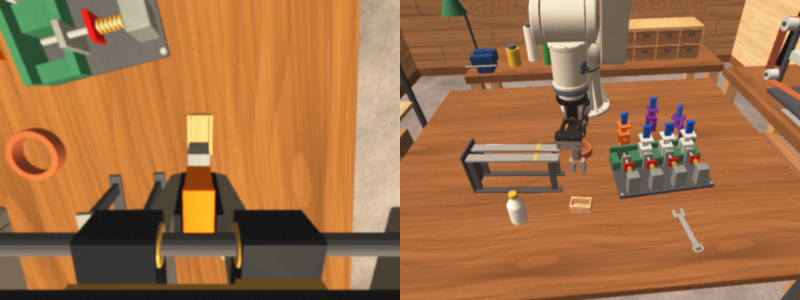

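The left tile shows the fork held between the fingers (orange at (197,205), grey tines at (198,155)). The right tile shows the holder empty. I'll measure the fork in the hand.

```bash
python3 - <<'E'
from h import *
from station import *
p,d,w=load('w_held.npz');t=get_tcp_pos();print(t)
Q=R.from_euler('z',-9.1,degrees=True).inv().apply((w-np.r_[t[:2],0]).reshape(-1,3)).reshape(w.shape)
m=(abs(Q[...,0])<.04)&(abs(Q[...,1])<.04)&(Q[...,2]>.10)&(Q[...,2]<.235)
q=Q[m]
for z0 in np.arange(.15,.235,.006):
    s=q[(q[:,2]>=z0)&(q[:,2]<z0+.006)]
    if len(s): print(round(z0,3),len(s),'x',np.percentile(s[:,0],[2,98]).round(4),'y',np.percentile(s[:,1],[2,98]).round(4))
E
```

```text
[ 0.67005482 -0.03986922  0.24876124]
0.162 17 x [-0.0093  0.0067] y [0.0217 0.0221]
0.168 37 x [-0.0104  0.0081] y [0.0217 0.0223]
0.174 47 x [-0.0109  0.008 ] y [0.0214 0.0224]
0.18 51 x [-0.0099  0.0078] y [0.0217 0.0223]
0.186 58 x [-0.0104  0.0082] y [0.0218 0.0223]
0.192 60 x [-0.0108  0.0085] y [0.0213 0.0224]
0.198 67 x [-0.0103  0.0078] y [0.0217 0.0224]
0.204 135 x [-0.0109  0.0089] y [0.0115 0.0223]
0.21 485 x [-0.0108  0.0088] y [0.0107 0.0221]
0.216 94 x [-0.0104  0.0085] y [0.0105 0.0114]
0.222 174 x [-0.0194  0.0177] y [0.009  0.0113]
0.228 257 x [-0.0222  0.0204] y [0.0093 0.0114]
0.234 43 x [-0.0214  0.0212] y [0.0092 0.0112]
```

```bash
cat > pop.py <<'E'
from h import *
from station import *
import sys
k=int(sys.argv[1]); push=.090
def P(x,z): return [*die2w(x,Y[k]),z]
r=rv(4.34)
t=np.array(get_tcp_pos())
if t[2]<.215: env.servo_line([*t[:2],.222],v=.2)
env.goto(P(.062,.225),r)
snap('wrist',f'w_pre{k}')
env.servo_line(P(.062,.138),v=.1)
print('down',get_contact_force(),get_finger_gap(),get_tcp_pos(),P(.062,.138))
f0=np.array(get_contact_force())
for x in(.068,.075,.082,push):
    env.servo_line(P(x,.138),v=.04);print(x,(np.array(get_contact_force())-f0).round(2),get_finger_gap())
env.pause(.3);snap('scene',f's_pop{k}');p,d,w=snap('wrist',f'w_pop{k}')
env.servo_line(P(.062,.138),v=.06)
env.servo_line(P(.062,.225),v=.15)
p,d,w=snap('wrist',f'w_post{k}')
a=(w[...,0]>.42)&(w[...,0]<.5)&(w[...,1]>.15)&(w[...,1]<.45)
show('cap',blobs(w,masks(p)['blue']&a,(.168,.196)))
print(get_time_s(),get_contact_force(),get_finger_gap())
E
python3 pop.py 1
```

```text
down [-0.09946991 -0.68299869 -1.39022318] 0.020137170372290823 [0.53007049 0.21206484 0.13858015] [np.float64(0.5295825119466815), np.float64(0.21190633596128644), 0.138]
0.068 [0.68 0.02 0.49] 0.019873535008241447
0.075 [-1.44  0.34  0.66] 0.019851266854478498
0.082 [-2.06  0.08 -1.41] 0.019604245442414243
0.09 [-2.16 -0.09 -0.48] 0.01978265120558316
cap 1028 mean [0.4642 0.2866 0.1751] rectc [0.4637 0.2863] [13.2 29.7] 4.3
cap 1218 mean [0.4651 0.2081 0.187 ] rectc [0.4635 0.2071] [14.  31.5] 4.1
19.0833 [-0.02778391  0.19990798 -2.06558985] 0.020005229459409128
```

```bash
python3 - <<'E'
import cv2,numpy as np
f=['w_pre1','w_pop1','w_post1','s_pop1']
a=[cv2.resize(cv2.imread(f'pics/{n}.png'),(400,300)) for n in f]
b=cv2.imread('pics/s_pop1.png')[120:260,240:430];a[3]=cv2.resize(b,(400,300))
cv2.imwrite('pics/m3.png',np.vstack([np.hstack(a[:2]),np.hstack(a[2:])]))
E
```

```text
(no output)
```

View pics/m3.png

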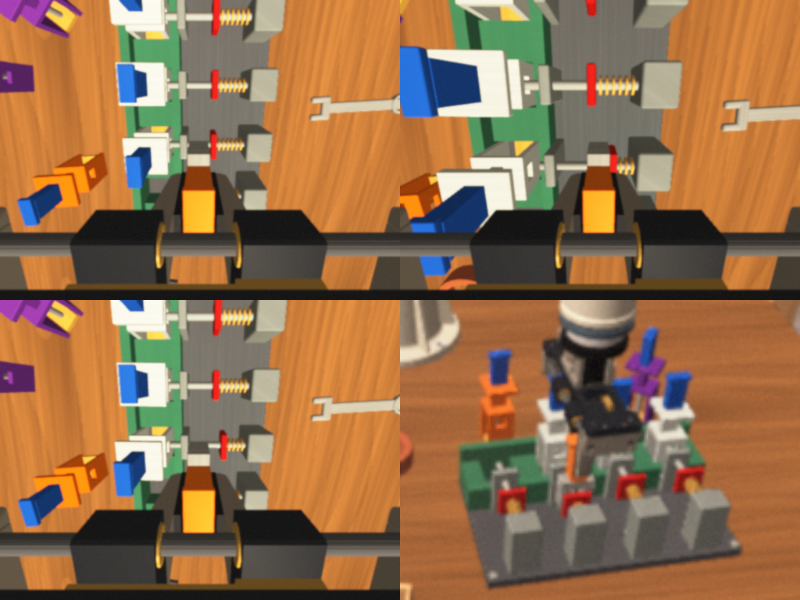

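Station 1 popped: the cap rose to about 0.188 m, and its collar stays back at px (224,446) versus (214,145) before. On to stations 2 and 3.

```bash
python3 pop.py 2 && python3 pop.py 3; python3 - <<'E'
import cv2,numpy as np
f=['w_pop2','w_post2','w_pop3','w_post3']
a=[cv2.resize(cv2.imread(f'pics/{n}.png'),(400,300)) for n in f]
cv2.imwrite('pics/m4.png',np.vstack([np.hstack(a[:2]),np.hstack(a[2:])]))
E
```

```text
down [ 1.4428439   0.33132021 -0.91099031] 0.019625728038473827 [0.52398326 0.29185847 0.13858621] [np.float64(0.5235291718529655), np.float64(0.29167698892156885), 0.138]
0.068 [-2.37 -0.95 -0.35] 0.019807895322856487
0.075 [-2.97 -0.98  0.41] 0.02012818555171357
0.082 [-3.98 -0.68 -1.39] 0.019610810352708404
0.09 [-4.85 -0.71 -1.42] 0.01979959160717985
cap 1036 mean [0.4583 0.3663 0.1752] rectc [0.4578 0.366 ] [13.2 29.7] 4.2
cap 1220 mean [0.4591 0.2877 0.1871] rectc [0.4575 0.2865] [14.2 31.7] 3.4
23.6667 [ 0.40580146 -0.16787153 -1.68425587] 0.019916461850836967
down [-0.69289182 -0.15212708 -0.71395674] 0.019839771200964123 [0.51791583 0.37172632 0.13868611] [np.float64(0.5174758317592497), np.float64(0.37144764188185125), 0.138]
0.068 [ 1.08  0.9  -0.53] 0.019744772988408415
0.075 [-0.88 -0.09  0.33] 0.019709215776026356
0.082 [-0.23  0.14 -1.73] 0.019625534483856663
0.09 [-1.99  0.19 -0.73] 0.01959282627348002
cap 1206 mean [0.4537 0.3678 0.1871] rectc [0.4521 0.3666] [13.9 31.2] 4.8
28.25 [ 0.08446439 -0.25564561 -2.21523353] 0.01994618011220284
```

View pics/m4.png

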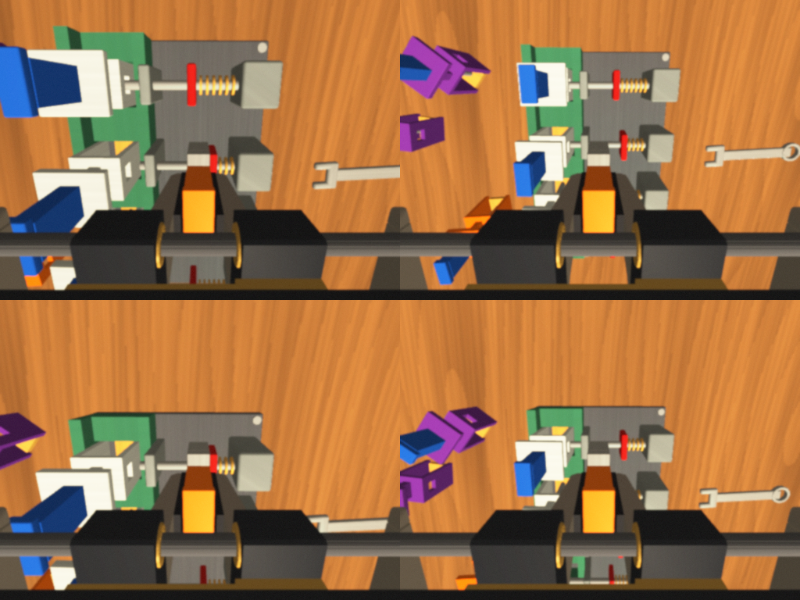

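All three have popped (caps about 0.187 m). Returning the fork to its holder.

```bash
python3 - <<'E'
from h import *
from station import *
t=get_tcp_pos();env.servo_line([*t[:2],.30],v=.25)
env.goto([0.6706,-0.0397,0.25],rv(-9.1))
p,d,w=snap('wrist','w_held2');t=get_tcp_pos();print(t,get_finger_gap())
Q=R.from_euler('z',-9.1,degrees=True).inv().apply((w-np.r_[t[:2],0]).reshape(-1,3)).reshape(w.shape)
q=Q[(abs(Q[...,0])<.04)&(abs(Q[...,1])<.04)&(Q[...,2]>.10)&(Q[...,2]<.235)]
for z0 in np.arange(.15,.235,.012):
    s=q[(q[:,2]>=z0)&(q[:,2]<z0+.006)]
    if len(s): print(round(z0,3),len(s),'x',np.percentile(s[:,0],[2,98]).round(4),'y',np.percentile(s[:,1],[2,98]).round(4),s[:,2].min().round(4))
env.servo_line([0.6706,-0.0397,0.12],v=.15)
print(get_contact_force())
env.servo_line([0.6706,-0.0397,0.0895],v=.05)
print(get_contact_force(),get_tcp_pos())
env.let_go();env.pause(.2)
env.servo_line([0.6706,-0.0397,0.25],v=.2)
p,d,w=snap('wrist','w_ret');snap('top','t_ret')
aa=(w[...,0]>.6)&(w[...,0]<.72)&(w[...,1]>-.1)&(w[...,1]<.02)
show('cap',blobs(w,aa,(.100,.118)))
print(get_time_s())
w=load('t_ret.npz')[2];p=load('t_ret.npz')[0]
a=(w[...,0]>.3)&(w[...,0]<.55)&(w[...,1]>.05)&(w[...,1]<.45)
show('blue',blobs(w,masks(p)['blue']&a,(.1,.25)))
a=cv2.imread('pics/w_ret.png');b=cv2.imread('pics/t_ret.png')[110:300,110:410]
cv2.imwrite('pics/m5.png',np.hstack([cv2.resize(a,(350,300)),cv2.resize(b,(450,300))]))
E
```

```text
[ 0.6706871  -0.03834114  0.25018789] 0.020034041048572634
0.174 49 x [-0.0102  0.0082] y [0.0214 0.0222] 0.1744
0.186 55 x [-0.0103  0.0083] y [0.0215 0.0223] 0.1862
0.198 65 x [-0.0105  0.0084] y [0.0212 0.0223] 0.1981
0.21 531 x [-0.0108  0.0088] y [0.0107 0.0219] 0.2101
0.222 146 x [-0.0179  0.016 ] y [0.009  0.0112] 0.222
0.234 46 x [-0.0214  0.0203] y [0.009  0.0111] 0.234
[-0.09342105 -0.93703414 -2.12764426]
[ 0.79232548 -0.14621494 -1.53337423] [ 0.67049303 -0.03970917  0.08905171]
cap 618 mean [ 0.6695 -0.0382  0.1107] rectc [ 0.6697 -0.0388] [33.3 19.7] 80.6
34.5333
blue 47 mean [0.4643 0.206  0.1891] rectc [0.4642 0.2063] [ 9.4 31.4] 0.7
blue 51 mean [0.458  0.285  0.1865] rectc [0.4581 0.2853] [29.3 11.7] 89.5
blue 57 mean [0.4529 0.3636 0.1826] rectc [0.4528 0.3667] [10.3 30.3] 7.2
blue 33 mean [0.3518 0.1441 0.1581] rectc [0.3518 0.1451] [29.2  8.7] 89.8
blue 72 mean [0.3204 0.3709 0.1487] rectc [0.3204 0.3728] [12.1 30.9] 54.9
```

View pics/m5.png

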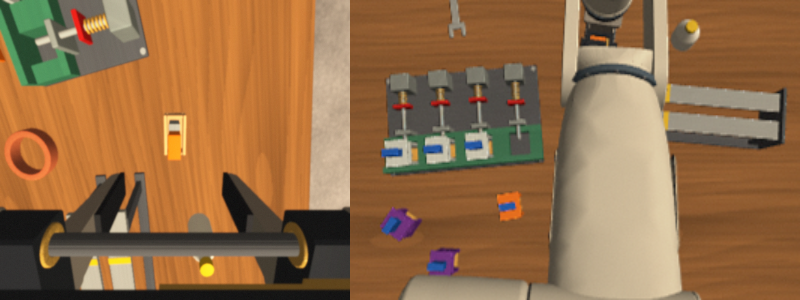

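The fork is standing back in the holder (cap at (0.670, -0.039), z 0.111) and all three hangers are still popped. Now hanger 1.

```bash
cat > carry.py <<'E'
from h import *
from station import *
import sys
k=int(sys.argv[1]); stage=sys.argv[2]
r=rv(4.34); rr=rv(-5.6)
def inhand(tag,deg):
    t=np.array(get_tcp_pos());p,d,w=snap('wrist',tag)
    Q=R.from_euler('z',deg,degrees=True).inv().apply((w-t).reshape(-1,3)).reshape(w.shape)
    hsv=cv2.cvtColor(p,cv2.COLOR_BGR2HSV)
    near=(abs(Q[...,0])<.06)&(abs(Q[...,1])<.05)
    fl=near&(Q[...,2]>-.05)&(Q[...,2]<-.015)&(hsv[...,1]<60)&(hsv[...,2]>150)
    q=Q[fl]; zz=q[:,2]
    if len(q)>30:
        z0=np.percentile(zz,95);s=q[zz>z0-.004];rc=rect(s[:,:2])
        print(tag,'flange top rel z',z0.round(4),'rect',np.round(rc[0],1),np.round(rc[1],1),round(rc[2],1))
    else: print('no flange',len(q))
    print('gap',get_finger_gap(),'F',np.round(get_contact_force(),2),'t',get_time_s())
if stage=='pick':
    c=die2w(0,Y[k])
    t=get_tcp_pos();env.servo_line([*t[:2],.33],v=.3)
    env.goto([c[0]+.03,c[1]-.05,.28],r)
    p,d,w=snap('wrist',f'w_find{k}')
    a=(abs(w[...,0]-c[0])<.06)&(abs(w[...,1]-c[1])<.038)
    bl=blobs(w,masks(p)['blue']&a,(.183,.2),60);show('cap',bl)
    b=max(bl,key=lambda b:b[4]);g=b[1]
    off=g-c;print('off',off)
    assert abs(off[0])<.012 and abs(off[1])<.008
    g=g+[.001,0]
    env.goto([*g,.25],r)
    env.servo_line([*g,.171],v=.12)
    print('F',np.round(get_contact_force(),2))
    env.close_gripper(35)
    print('gap',get_finger_gap(),'F',np.round(get_contact_force(),2))
    t=get_tcp_pos()
    env.servo_line([*g,.23],v=.06);print('F',np.round(get_contact_force(),2),get_finger_gap())
    env.servo_line([*g,.36],v=.2)
    inhand(f'w_lift{k}',4.34)
if stage=='mouth':
    env.goto([*rail2w(0,.205),.34],rr)
    env.servo_line([*rail2w(0,.205),.185],v=.2)
    inhand(f'w_mouth{k}',-5.6); snap('scene',f's_mouth{k}')
E
python3 carry.py 1 pick
```

```text
cap 615 mean [0.4635 0.2063 0.1908] rectc [0.4635 0.2058] [13.4 30.7] 1.8
off [-0.00426856 -0.00141367]
F [ 0.13 -0.33  0.81]
gap 0.013465320213835912 F [ 5.38 -0.25 -4.38]
F [ 0.8  -0.71 -2.24] 0.013799615956687297
w_lift1 flange top rel z -0.0289 rect [-0.7 11.3] [23.9 49.7] 89.1
gap 0.013751696181083278 F [ 0.06 -0.21 -1.25] t 40.3917
```

```bash
python3 - <<'E'
import cv2,numpy as np
f=['w_find1','w_lift1']
cv2.imwrite('pics/m6.png',np.hstack([cv2.resize(cv2.imread(f'pics/{n}.png'),(400,300)) for n in f]))
E
```

```text
(no output)
```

View pics/m6.png

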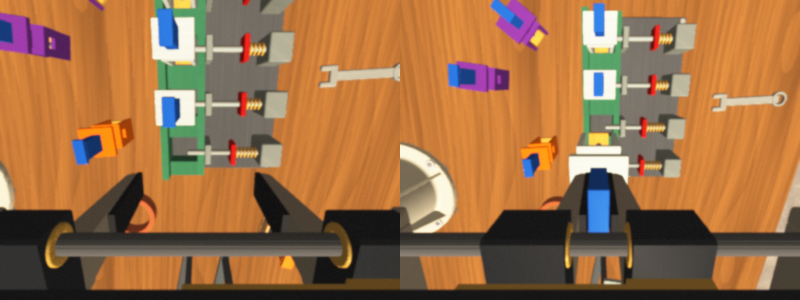

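Hanger 1 is held upright in the hand, flange top 29 mm below the TCP. On to the rail mouth.

```bash
python3 carry.py 1 mouth; python3 - <<'E'
import cv2,numpy as np
b=cv2.imread('pics/s_mouth1.png')[120:270,60:260]
cv2.imwrite('pics/m7.png',np.hstack([cv2.resize(cv2.imread('pics/w_mouth1.png'),(400,300)),cv2.resize(b,(400,300))]))
E
```

```text
w_mouth1 flange top rel z -0.0288 rect [-0.8 10.5] [49.9 24.5] 0.2
gap 0.013862144145849868 F [-0.46 -0.3  -1.32] t 42.4
```

View pics/m7.png

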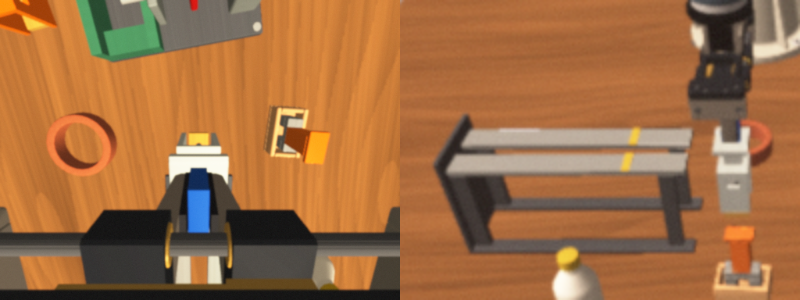

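Hanger 1 sits in line with the slot just outside the mouth. Now feeding it in.

```bash
cat > feed.py <<'E'
from h import *
from station import *
import sys
k=int(sys.argv[1]); yt=float(sys.argv[2]); seat=float(sys.argv[3]) if len(sys.argv)>3 else .178
ys=[.17,.14,.11,.075]; ys=[y for y in ys if y>yt]+list(np.arange(.03,yt,-.05))+[yt]
for y in ys:
    env.servo_line([*rail2w(0,y),seat+(.006 if y>.12 else .003)],v=.08)
    f=np.array(get_contact_force());print(round(y,3),f.round(1),round(get_finger_gap(),4))
    if np.hypot(f[0],f[1])>8: print('STOP force');sys.exit()
for z in(.002,.001,0):
    env.servo_line([*rail2w(0,yt),seat+z],v=.02);f=np.array(get_contact_force());print('low',z,f.round(1))
    if f[2]>2: break
env.pause(.2);env.let_go();env.pause(.3)
env.servo_line([*rail2w(0,yt),.30],v=.2)
env.goto([*rail2w(0,yt+.10 if yt<-.05 else .05),.38],rv(-5.6))
p,d,w=snap('wrist',f'w_fed{k}');snap('scene',f's_fed{k}')
a=(w[...,0]>.45)&(w[...,0]<.6)&(w[...,1]<-.05)&(w[...,1]>-.45)
import json
j=json.load(open('frames.json'))['rail']
for b in blobs(w,masks(p)['blue']&a,(.185,.21),60):
    l=R.from_euler('z',-j[2],degrees=True).apply(np.r_[b[1]-j[:2],0]);print('cap rail xy',l.round(4),'z',b[0][2].round(4),b[2].round(1),b[3])
print(get_time_s())
E
python3 feed.py 1 -.11;python3 - <<'E'
import cv2,numpy as np
b=cv2.imread('pics/s_fed1.png')[120:270,60:260]
cv2.imwrite('pics/m8.png',np.hstack([cv2.resize(cv2.imread('pics/w_fed1.png'),(400,300)),cv2.resize(b,(400,300))]))
E
```

```text
0.17 [-0.3  0.2 -2.5] 0.0137
0.14 [-0.1  0.1 -2.4] 0.0137
0.11 [-0.9  0.4 -1.2] 0.0136
0.075 [-0.1  0.1 -2.1] 0.0139
0.03 [-0.4  0.3 -2.6] 0.0138
-0.02 [-0.8  0.2 -1.8] 0.0136
-0.07 [-0.5 -0.2 -1.3] 0.0137
-0.11 [ 0.1 -0.4 -1.5] 0.014
low 0.002 [ 0.3 -0.3 -1.7]
low 0.001 [ 0.7  0.8 -1.8]
low 0 [-2.6  2.   4.9]
cap rail xy [-0.0008 -0.109   0.    ] z 0.1984 [32.6 12.9] 84.32933044433594
51.4917
```

View pics/m8.png

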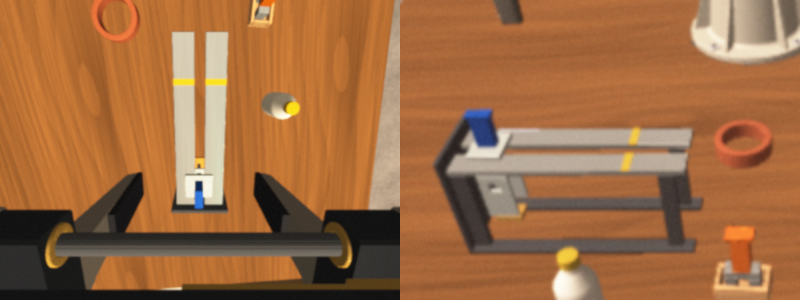

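Hanger 1 hangs seated near the end plate (cap at z 0.198, rail y = −0.109). Next, hanger 2.

```bash
python3 carry.py 2 pick && python3 carry.py 2 mouth; python3 - <<'E'
import cv2,numpy as np
b=cv2.imread('pics/s_mouth2.png')[100:290,60:420]
cv2.imwrite('pics/m9.png',np.vstack([np.hstack([cv2.resize(cv2.imread(f'pics/{n}.png'),(400,300)) for n in('w_lift2','w_mouth2')]),cv2.resize(b,(800,300))]))
E
```

```text
cap 611 mean [0.4575 0.2857 0.1908] rectc [0.4572 0.2853] [13.1 30.5] 3.4
off [-0.00450379 -0.0016585 ]
F [ 0.52  0.4  -0.57]
gap 0.013956950317043129 F [ 5.76 -0.36 -4.95]
F [ 0.67 -0.15 -2.04] 0.014057445710492287
w_lift2 flange top rel z -0.0287 rect [-0.5 11.1] [24.7 50.1] 88.0
gap 0.013661718654101315 F [-0.11  0.04 -2.97] t 58.0417
w_mouth2 flange top rel z -0.0287 rect [-0.9 10.4] [50.  24.7] 0.3
gap 0.014008044320305746 F [-0.48 -0.54 -1.95] t 60.3083
```

View pics/m9.png

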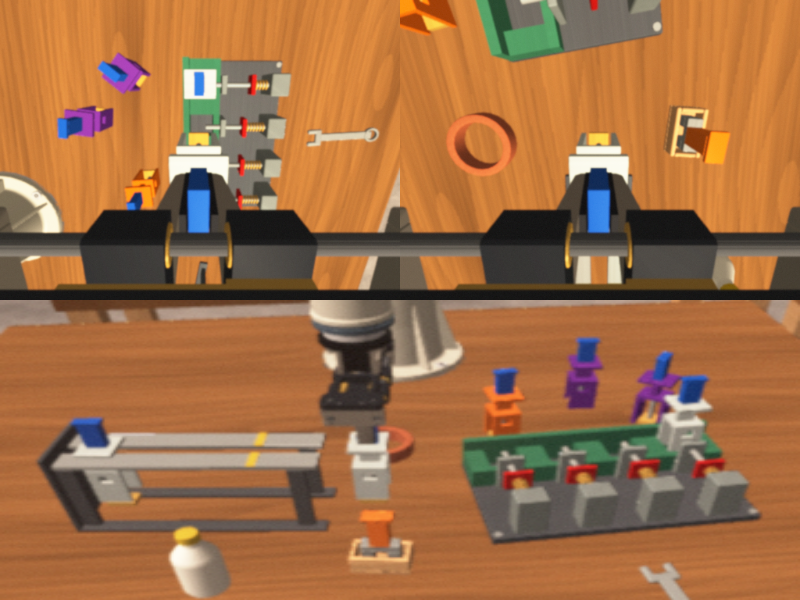

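Hanger 2 is aligned at the mouth and hanger 1 is still seated. Feeding it in.

```bash
python3 feed.py 2 -.052 .1785 && python3 carry.py 3 pick && python3 carry.py 3 mouth; python3 - <<'E'
import cv2,numpy as np
b=cv2.imread('pics/s_mouth3.png')[100:290,60:420]
cv2.imwrite('pics/m10.png',np.vstack([np.hstack([cv2.resize(cv2.imread(f'pics/{n}.png'),(400,300)) for n in('w_fed2','w_mouth3')]),cv2.resize(b,(800,300))]))
E
```

```text
0.17 [-0.6 -0.4 -1.5] 0.0139
0.14 [-0.4 -1.  -2.2] 0.0138
0.11 [-0.7  0.3 -1.7] 0.0139
0.075 [ 0.3  0.3 -2.6] 0.0139
0.03 [ 0.3 -0.5 -2.4] 0.014
-0.02 [ 0.4  0.5 -2. ] 0.0138
-0.052 [ 0.1  0.2 -2.6] 0.0138
low 0.002 [ 0.4 -0.1 -2. ]
low 0.001 [ 0.1 -0.2 -2.1]
low 0 [0.1 0.5 0.4]
cap rail xy [-0.0005 -0.051   0.    ] z 0.1982 [32.3 11.5] 86.14085388183594
cap rail xy [-0.0004 -0.1022  0.    ] z 0.1978 [19.2 13.3] 82.1051025390625
68.525
cap 606 mean [0.452  0.3656 0.1909] rectc [0.4519 0.365 ] [12.9 30.4] 4.2
off [-0.00377888 -0.00172258]
F [ 0.02 -0.21  0.67]
gap 0.013885418261596678 F [ 5.41 -0.59 -4.84]
F [-0.49  0.55 -1.21] 0.013792996769738915
w_lift3 flange top rel z -0.0287 rect [-0.6 11.3] [25.3 49.9] 88.0
gap 0.0139016772632884 F [-0.56 -0.62 -2.02] t 75.1417
w_mouth3 flange top rel z -0.0287 rect [-0.8 10.6] [24.9 49.9] 89.6
gap 0.013413895632093512 F [ 0.09  0.59 -1.15] t 77.6667
```

View pics/m10.png

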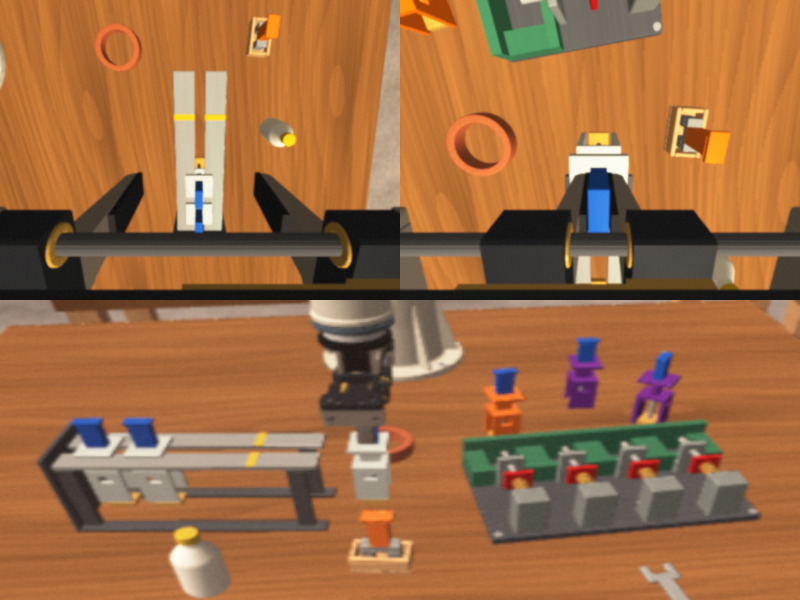

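The two hangers on the rail are fine. Feeding the third.

```bash
python3 feed.py 3 .005 .1785; python3 - <<'E'
from h import *
from station import *
env.goto([0.30,0.20,.40],rv(30)); env.pause(1)
print(get_time_s());snap('top','t_end');snap('scene','s_end')
import json
j=json.load(open('frames.json'))['rail']
p,d,w=load('t_end.npz')
a=(w[...,0]>.45)&(w[...,0]<.6)&(w[...,1]<-.02)&(w[...,1]>-.45)
for b in blobs(w,masks(p)['blue']&a,(.15,.22),10):
    l=R.from_euler('z',-j[2],degrees=True).apply(np.r_[b[1]-j[:2],0]);print('cap rail',l.round(4),b[0][2].round(4),b[2].round(1))
a=(w[...,0]>.6)&(w[...,0]<.72)&(w[...,1]>-.1)&(w[...,1]<.02)
show('fork',blobs(w,a,(.106,.115)))
a=cv2.imread('pics/s_end.png')[100:310,60:420];b=cv2.imread('pics/t_end.png')[60:320,110:430]
cv2.imwrite('pics/m11.png',np.vstack([cv2.resize(a,(515,300)),cv2.resize(cv2.resize(b,(369,300)),(515,300))]))
E
```

```text
0.17 [ 0.2 -0.3 -2.4] 0.0139
0.14 [-0.2  1.  -1.4] 0.0138
0.11 [-0.6  0.7 -1.7] 0.014
0.075 [ 0.4 -0.2 -1.6] 0.0139
0.03 [-0.2  0.2 -2. ] 0.0139
0.005 [-0.2  0.6 -2.2] 0.0139
low 0.002 [ 0.2  0.1 -2.2]
low 0.001 [-0.6  0.4 -1.6]
low 0 [0.9 0.4 0.6]
cap rail xy [-0.0006  0.0074  0.    ] z 0.1985 [30.1  9.8] 84.3354721069336
cap rail xy [-0.0006 -0.0505  0.    ] z 0.1984 [31.6 10.3] 84.64591979980469
cap rail xy [-0.0005 -0.101   0.    ] z 0.1977 [17.4 10.6] 84.38567352294922
84.9083
87.6
cap rail [0.0005 0.0068 0.    ] 0.1937 [32.6 10.5]
cap rail [ 0.0005 -0.05    0.    ] 0.1914 [29.6 11.3]
cap rail [ 0.0007 -0.1084  0.    ] 0.1904 [32.8 11.6]
fork 67 mean [ 0.6726 -0.0384  0.1102] rectc [ 0.6728 -0.0386] [32.9 20.3] 80.9
```

View pics/m11.png

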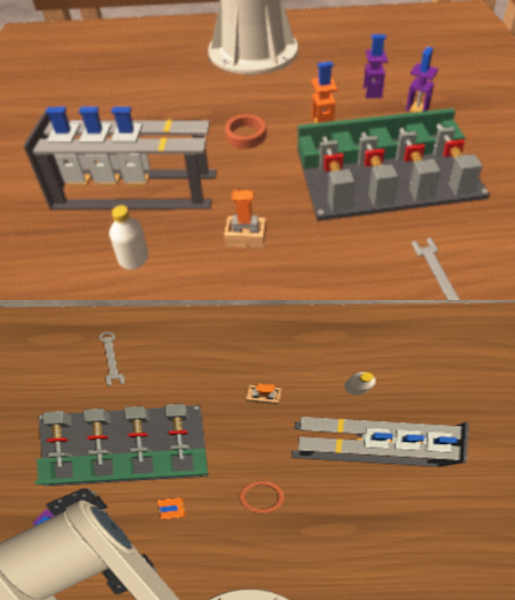

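Everything is in place: three hangers past the stripe, the fork in its holder and the bystanders unmoved.

```bash
python3 -c "
from station import env
print(env.sign_off())"
```

```text
the job is handed in; nothing more can be done
None
```

The job is done and handed in at about 88 s. Only stations 1, 2 and 3 were loaded; station 0 was empty. I pushed back those three collars with the fork, and each hanger popped up to a cap height of about 0.19 m. The fork went back in its holder before I moved the hangers. Each hanger then went in at the rail's open end and slid past the stripe.

**Last checks, arm clear:**
- **Hangers:** all three hang seated, caps at 0.198 m, at rail y of about −109, −51 and +7 mm. The nearest flange edge is about 40 mm past the yellow stripe.
- **Fork:** upright in its holder, cap at 0.110 m.
- **Glue, belt coil and wrench:** where they were at the start, judged by eye from the pictures.
- **Knocks and grip:** I saw no knocked hanger, and the finger gap stayed steady at every reading.

**Disagreements:** the top camera read about 3 mm further in +x than the wrist camera. I used the wrist camera because its reading held within about 1 mm with the hand turned the other way. The top camera also put the rail caps 5 to 8 mm low, because its colour mask caught the sides of the tabs.

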